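# Switch off the microscope accessories in order

## Robot

A 6-joint arm with a two-finger parallel gripper is mounted at the origin on a cart in front of the work surface, level with it; the furniture and walls round the work are solid. World frame = base frame: x ahead of the robot, y to its left, z up, the work surface at z = 0. Lengths are in m, angles in rad, forces in N, time in s.
With the tool pointing down it reaches from about 0.375 to 0.975 m from the base axis. Payload 3.8 kg.
Tool frame: the origin (TCP) lies at the very end of the fingers, on their centre line; the grasp point (between the pads) lies 19 mm behind it; z points along the fingers, y is the line along which they close (so a half turn about z gives the same grasp; the last joint's range is limited). The gripper opens to 85 mm and grips with 20 to 120 N. Pads are 22 mm wide; open, the fingers measure 114 mm over their backs; the gripper's body (76 mm by 85 mm) begins 54 mm behind the grasp point. The pads swing forward as they close: fully open they stand 13 mm farther back than shut.
Start: joints at [-0.037, 0.264, 1.604, -0, 1.274, -0.037], TCP at [0.675, -0, 0.231] pointing down, gripper open.
Joint ranges: [-2.63, 2.63], [-0.94, 2.18], [0.31, 2.57], [-1.31, 4.45], [0, 2.66], [-2.55, 2.55]. Speed limits (rad/s): [2.57, 2.57, 3.14, 3.14, 3.14, 3.14].

## Interface

Orientations are given as a rotation vector (axis times angle).
In Python, from workcell import read_state, read_camera, calibration, finish_job gives the robot as it stands.
- The arm moves only by the tool step_arm, never from a script. Its argument "commands" is a list of rows, each an object of numbers: "fingers": the gripper's target within -1 to 1 (shut at 1, half-way at 0, fully open at -1); "dx", "dy", "dz": the shift along the tool's x, y, z in m; "roll": the turn about the tool's z in degrees. In form: [{"fingers": .., "dx": .., "dy": .., "dz": .., "roll": ..}, ...]. A call has 1 to 8 rows; each row is the pose to reach, as a shift and turn from the pose commanded when the call began, along the tool's axes at that moment; what a row does not reach only later rows make up. A row lasts 1/8 s, in which the tool goes at most 62.5 mm and 10.7 degrees, less where a joint would pass 70% of its speed; a pose out of reach is approached as far as the arm can. A call with a gripper value outside its range is refused whole. The fingers move at their own pace and stop on an object; "squeeze" is the grip in N (left out, the last holds). Time passes only in rows, so rows that repeat a pose let the fingers close. It gives the time, the measured TCP pose, the force, the opening and the grip force at its end, in the units of the state.
- read_state(): the state, without advancing time (a new reading comes with each control period).
- read_camera(name): name is "scene" or "side" or "wrist"; returns (picture, depth): 384x512x3 uint8, blue, green, red; 384x512 float32, m along the optical axis (not along the pixel's ray), 0 where there is no reading.
- calibration(name): a dict with "intrinsics" (3x3 intrinsics, pixels), "k1" (the pictures are not rectified: a ray, as slopes to the right and down, at radius r is drawn at 1 + k1 r^2 times it, then the intrinsics apply), "world_to_cam" (4x4, takes a point from world to camera coordinates). Camera axes: x right, y up, looking along -z (the intrinsics and any distortion apply to the point x, -y, -z); pixel columns grow to the right and rows downward; lengths in m; the calibration is good to about 2 mm. A picture is of the moment at which its call begins: read the wrist's pose just before it. calibration takes no time and is no camera call; for the wrist camera it gives the pose at the moment of the call.
- finish_job(): hands the job in; it is judged then, once.
The state is a dict: "time": time; "q": joint angles; "joint_vel": joint speeds; "joint_torque": joint torques, N m; "tool_pos": TCP position; "tcp_rot": TCP orientation; "wrist_force": force on the tool from outside, world axes, zero at the start; "torque": the same for the moment, N m; "width": opening from 0.0 (shut) to 1.0 (fully open); "grip_force": force on a finger pad.
Only numpy, scipy, OpenCV 4.12 (cv2) and the standard library are available. Lean on these libraries where they do the work, as an engineer would, in place of code of your own. Each camera call takes 0.05 s, during which the arm holds its last target. There are 200 camera calls.

## Task

Switch off the three microscope accessories in order by pressing in their push-keys with the fingertips: first the round key, then the long bar key, last the square key. Press each one lightly, straight down until it is well in, and it will stay there, so take them in turn. Do not pick up or shift the switch boxes, and leave the other things on the bench alone.

Things in the scene. Friction and masses are not known exactly. Their poses are not given: they have to be found in the camera images.
- round_box: the grey switch box that carries the round key: 72 x 72 x 40 mm, loose on four rubber feet, 0.8 kg; origin at the centre of its underside, z up, x towards its back face (with a small round socket). The three boxes are alike but for the key, and which stands where varies
- round_key_top (a point): centre of the flat top face of the round key, a round disc 40 mm across, black, in the middle of the box's top; it stands 24 mm above the box's top (64 mm above the bench) when out and sinks with the key
- round_key (a joint): how far this key's latch is pushed in, m: near 0 = out, 0.012 = at its stop (top still 12 mm proud of the box); in from 0.008 on. It slides straight down against a steady friction of about 2 N and stays where it is left. The key's cap sits on a cushion spring of 2 N/mm, so under the finger the top goes about 1 mm deeper than the latch, and it gives up to 10 mm more past the stop, then rises back when let go
- bar_box: the grey switch box that carries the bar key: 72 x 72 x 40 mm, loose on four rubber feet, 0.8 kg; origin at the centre of its underside, z up, x towards its back face (with a small round socket). The three boxes are alike but for the key, and which stands where varies
- bar_key_top (a point): centre of the flat top face of the bar key, a long narrow bar, 22 mm along the box's x and 60 mm along its y, black, in the middle of the box's top; it stands 24 mm above the box's top (64 mm above the bench) when out and sinks with the key
- bar_key (a joint): how far this key's latch is pushed in, m: near 0 = out, 0.012 = at its stop (top still 12 mm proud of the box); in from 0.008 on. It slides straight down against a steady friction of about 2 N and stays where it is left. The key's cap sits on a cushion spring of 2 N/mm, so under the finger the top goes about 1 mm deeper than the latch, and it gives up to 10 mm more past the stop, then rises back when let go
- square_box: the grey switch box that carries the square key: 72 x 72 x 40 mm, loose on four rubber feet, 0.8 kg; origin at the centre of its underside, z up, x towards its back face (with a small round socket). The three boxes are alike but for the key, and which stands where varies
- square_key_top (a point): centre of the flat top face of the square key, a square 38 x 38 mm, black, in the middle of the box's top; it stands 24 mm above the box's top (64 mm above the bench) when out and sinks with the key
- square_key (a joint): how far this key's latch is pushed in, m: near 0 = out, 0.012 = at its stop (top still 12 mm proud of the box); in from 0.008 on. It slides straight down against a steady friction of about 2 N and stays where it is left. The key's cap sits on a cushion spring of 2 N/mm, so under the finger the top goes about 1 mm deeper than the latch, and it gives up to 10 mm more past the stop, then rises back when let go
- objective_case: short two-part plastic case with screw lid, 38 mm across, 46 mm tall; bystander, loose; origin at the centre of its underside
- petri_1: clear lidded dish, 62 mm across, 15 mm tall; bystander, loose; origin at the centre of its underside
- lens_fluid: small clear bottle with white ribbed cap, 29 mm across, 59 mm tall; bystander, loose; origin at the centre of its underside
- loupe: short black ring magnifier, 39 mm across, 22 mm tall; bystander, loose; origin at the centre of its underside
- objective_spare: light microscope objective standing upright, 30 mm across, 44 mm tall; bystander, loose; origin at the centre of its underside
- oil_bottle: small clear bottle with black cap, 34 mm across, 61 mm tall; bystander, loose; origin at the centre of its underside
There are look-alikes about, which are no part of the job. What is shaped like the square_box but green is not meant.

How it is judged:
On the way, in this order (a step that is already met when the one before it is completed fails the run):
1. the round key is in while the bar and square keys are still out (value of joint round_key above 0.008 m and value of joint each of bar_key, square_key below 0.004 m), for 0.2 s.
2. the bar key is in as well, the square key still out (value of joint each of round_key, bar_key above 0.008 m and value of joint square_key below 0.004 m), for 0.2 s.
3. the square key is in as well (value of joint each of round_key, bar_key, square_key above 0.008 m), for 0.2 s.
At the end, for the whole second after the job is handed in: all three keys are in by more than 8 mm of their 12 mm, the boxes stand level and at rest within 20 mm of where they were, and the other things are within 20 mm of where they were (all of step 3 and distance of each of round_box, bar_box, square_box, objective_case, petri_1, lens_fluid, loupe, objective_spare, oil_bottle from where it was at the start of the episode below 0.02 m and angle between each of round_box, bar_box, square_box's own z axis and vertical below 0.1 rad and linear speed of each of round_box, bar_box, square_box below 0.02 m/s); the robot touches nothing.
It fails at once if a switch box or key is pushed with more than 25 N (contact force between any of the fingers, the arm and round_box above 25 N or contact force between any of the fingers, the arm and bar_box above 25 N or contact force between any of the fingers, the arm and square_box above 25 N).
It fails at once if a switch box is lifted by more than 8 mm or shifted by more than 20 mm (height (world z) of any of round_box, bar_box, square_box above 0.008 m or distance of any of round_box, bar_box, square_box from where it was at the start of the episode above 0.02 m).
It fails at once if another thing on the bench is moved by more than 20 mm (distance of any of objective_case, petri_1, lens_fluid, loupe, objective_spare, oil_bottle from where it was at the start of the episode above 0.02 m).
It also fails if it takes over 61 s, if anything falls off the work surface, if the arm or the gripper's body presses on something with over 40 N, if the wrist force passes 120 N, or if a joint passes its speed limit or range.

## Working session

There is one attempt and no reset: what is moved stays moved. The work goes in short steps, Python scripts to look and compute and a tool call to move; the robot and the scene stay as the last step left them, time stands still between calls to the robot, and variables do not carry over. Pictures are saved under pics/ and viewed, at most 10 in all, crops included, and the job is handed in when it is done.

Besides the shell and the picture viewer there is one more tool, called after "Call:" as name(argument=value, ...) on one line, values as JSON. step_arm: Moves the arm, as the interface text tells. Its arguments: {"type":"object","properties":{"commands":{"type":"array","items":{"type":"object","properties":{"fingers":{"type":"number"},"dx":{"type":"number"},"dy":{"type":"number"},"dz":{"type":"number"},"roll":{"type":"number"}}}},"squeeze":{"type":"number"}},"required":["commands"]}

```bash
mkdir -p pics; cat > h.py <<'E'
import numpy as np, cv2
from workcell import *
def ray_pts(name,uv,depth=None,z=None,cal=None):
    c=cal or calibration(name); K=np.array(c["intrinsics"]);k1=c["k1"]
    T=np.linalg.inv(np.array(c["world_to_cam"]))
    uv=np.atleast_2d(np.array(uv,float))
    d=np.stack([(uv[:,0]-K[0,2])/K[0,0],(uv[:,1]-K[1,2])/K[1,1]],1)
    s=d.copy()
    for _ in range(15): s=d/(1+k1*(s**2).sum(1,keepdims=True))
    r=np.c_[s[:,0],-s[:,1],-np.ones(len(s))]@T[:3,:3].T
    o=T[:3,3]
    t=np.asarray(depth) if depth is not None else (z-o[2])/r[:,2]
    return o+r*np.reshape(t,(-1,1))
E
python3 - <<'E'
from h import *
for n in ("scene","side","wrist"):
    c=calibration(n)
    p,d=read_camera(n); np.savez(f"pics/{n}0.npz",p=p,d=d,cal=np.array(c,dtype=object)); cv2.imwrite(f"pics/{n}0.png",p)
a=cv2.imread("pics/scene0.png")
s=read_state(); print(s["time"],s["tool_pos"],s["tcp_rot"],s["wrist_force"],s["width"])
E
```

```text
0.15 [6.74421070e-01 1.66826960e-05 2.30224829e-01] [-2.22052788e+00 -2.22048562e+00  1.92310238e-03] [ 1.05981734 -0.42775016  0.55778663] 1.0029226054375855
```

View pics/scene0.png

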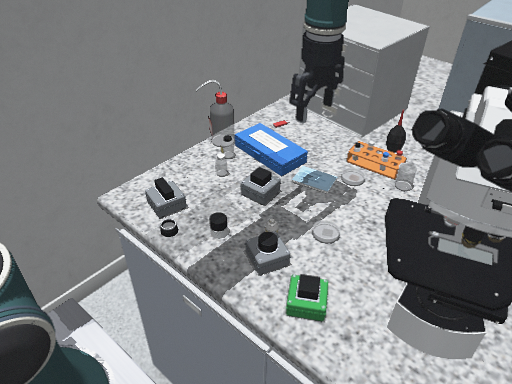

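View pics/wrist0.png

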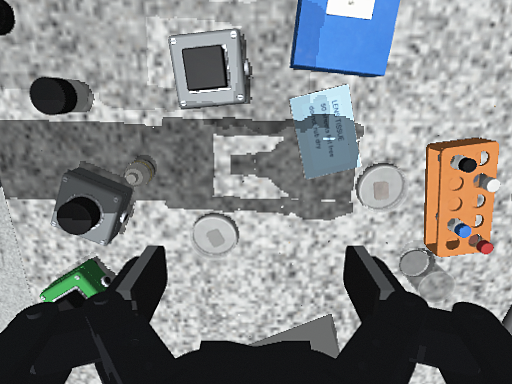

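The scene picture shows the bar box at (165,195), the square box at (261,184), the round box at (268,250) and the green look-alike at (308,295). The wrist picture shows the square key at (207,68), the round key at (80,213) and the green box at (75,285).

```bash
python3 - <<'E'
from h import *
vv,uu=np.mgrid[:384,:512]
for n in ("scene","side","wrist"):
    f=np.load(f"pics/{n}0.npz",allow_pickle=True);p,d,cal=f["p"],f["d"],f["cal"].item()
    W=ray_pts(n,np.c_[uu.ravel(),vv.ravel()],d.ravel(),cal=cal).reshape(384,512,3)
    z=W[...,2]; dark=p.max(2)<70
    m=((d>0)&(z>.058)&(z<.070)&dark&(W[...,0]>.3)&(W[...,0]<1)&(abs(W[...,1])<.5)).astype(np.uint8)
    k,l,st,c=cv2.connectedComponentsWithStats(m)
    for i in range(1,k):
        if st[i,4]<30: continue
        q=W[l==i]; r=cv2.minAreaRect((q[:,:2]*1000).astype(np.float32))
        print(n,c[i].round(),st[i,4],"med z",np.median(q[:,2]).round(4),"rect",np.round(r[0]),np.round(r[1]),round(r[2]))
    # grey box tops, other objects
    m=((d>0)&(z>.036)&(z<.044)&(W[...,0]>.3)&(W[...,0]<1)&(abs(W[...,1])<.5)).astype(np.uint8)
    k,l,st,c=cv2.connectedComponentsWithStats(m)
    for i in range(1,k):
        if st[i,4]<150: continue
        q=W[l==i]; r=cv2.minAreaRect((q[:,:2]*1000).astype(np.float32))
        print("  top",n,c[i].round(),st[i,4],p[l==i].mean(0).round(),"rect",np.round(r[0]),np.round(r[1]),round(r[2]))
f=np.load("pics/scene0.npz",allow_pickle=True)["p"]
cv2.imwrite("pics/crop.png",cv2.resize(f[130:330,110:350],None,fx=3,fy=3,interpolation=cv2.INTER_CUBIC)[:600,:720])
E
```

```text
scene [227. 138.] 31 med z 0.0625 rect [681. 269.] [17. 19.] 86
scene [261. 174.] 178 med z 0.0644 rect [623. 100.] [40. 37.] 8
scene [164. 186.] 172 med z 0.0632 rect [437. 231.] [60. 22.] 76
scene [267. 239.] 249 med z 0.0638 rect [473. -54.] [40. 37.] 23
scene [309. 285.] 350 med z 0.0654 rect [ 437. -185.] [38. 36.] 32
  top scene [271. 144.] 1408 [229. 168. 121.] rect [768. 196.] [194.  99.] 84
  top scene [260. 185.] 334 [147. 141. 135.] rect [623. 100.] [72. 72.] 5
  top scene [164. 195.] 445 [156. 150. 144.] rect [437. 232.] [75. 70.] 75
  top scene [267. 250.] 596 [134. 128. 124.] rect [472. -55.] [74. 72.] 66
  top scene [307. 296.] 758 [113. 179.  91.] rect [ 437. -184.] [73. 72.] 32
  top scene [431. 339.] 254 [139. 137. 135.] rect [ 504. -395.] [ 26. 141.] 18
side [316. 180.] 110 med z 0.063 rect [ 438. -181.] [34. 39.] 34
side [290. 200.] 122 med z 0.062 rect [469. -53.] [38. 33.] 58
side [195. 224.] 198 med z 0.0623 rect [623. 102.] [38. 37.] 6
side [120. 266.] 85 med z 0.0604 rect [682. 272.] [20. 20.] 1
side [271. 275.] 321 med z 0.0618 rect [438. 235.] [60. 22.] 75

[... 461 characters left out ...]
 77. 304.] 203 [99. 97. 97.] rect [710. 356.] [67. 26.] 23
wrist [208.  68.] 283 med z 0.062 rect [626. 101.] [38. 38.] 6
wrist [ 75. 218.] 942 med z 0.062 rect [474. -54.] [38. 39.] 76
wrist [ 66. 304.] 178 med z 0.0628 rect [ 442. -169.] [19. 17.] 32
  top wrist [346.  34.] 6250 [231. 154.  98.] rect [764. 135.] [70. 96.] 84
  top wrist [209.  68.] 3319 [173. 169. 162.] rect [626. 101.] [72. 72.] 5
  top wrist [64. 95.] 162 [17. 17. 16.] rect [471.  76.] [14. 38.] 0
  top wrist [133. 177.] 175 [125. 128. 127.] rect [536. -13.] [19. 18.] 12
  top wrist [ 90. 206.] 2077 [107. 104.  99.] rect [474. -54.] [71. 72.] 66
  top wrist [ 69. 288.] 851 [102. 162.  84.] rect [ 430. -169.] [73. 38.] 29
```

View pics/crop.png

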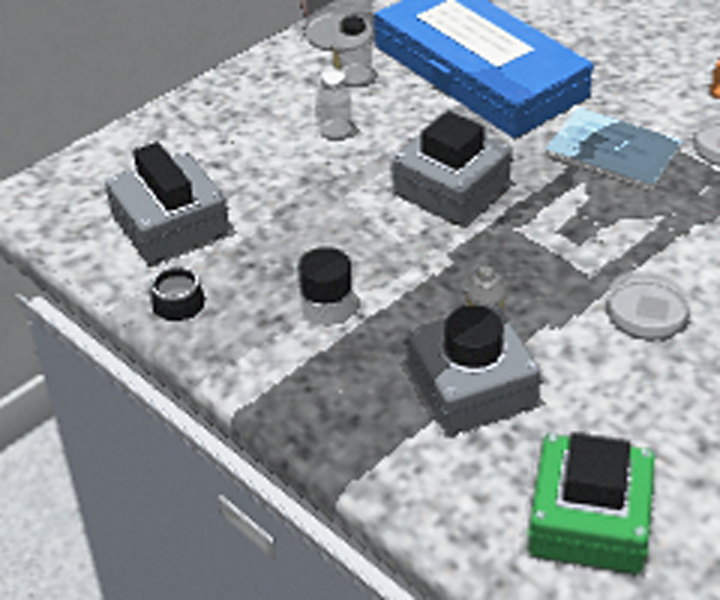

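View pics/side0.png

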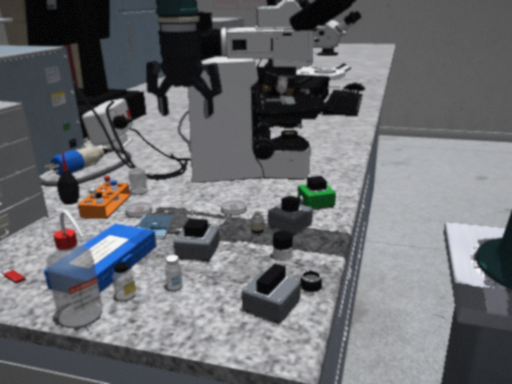

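The round key is at (473,-54) mm, the bar key at (437,233) and the grey square key at (624,101), and all three cameras agree on this. There are two square-key candidates: scene (261,174) on a grey box and (309,285) on a green box. The crop confirms that the grey one is meant. I'll press with shut fingers, starting above the round key.

Call:
step_arm(commands=[{"fingers": 1,"dx": -0.014,"dy": -0.05,"dz": 0.03,"roll": 0},{"fingers": 1,"dx": -0.028,"dy": -0.1,"dz": 0.06,"roll": 0},{"fingers": 1,"dx": -0.042,"dy": -0.15,"dz": 0.09,"roll": 0},{"fingers": 1,"dx": -0.054,"dy": -0.202,"dz": 0.13,"roll": 0},{"fingers": 1,"dx": -0.054,"dy": -0.202,"dz": 0.13,"roll": 0},{"fingers": 1,"dx": -0.054,"dy": -0.202,"dz": 0.13,"roll": 0},{"fingers": 1,"dx": -0.054,"dy": -0.202,"dz": 0.13,"roll": 0},{"fingers": 1,"dx": -0.054,"dy": -0.202,"dz": 0.13,"roll": 0}], squeeze=20)

```text
time: 1.15
tool_pos: [0.4756, -0.0541, 0.103]
tcp_rot: [2.219, 2.22, 0.003]
wrist_force: [1.4, -0.1, 0.3]
width: 0.001
grip_force: 0.0
```

Call:
step_arm(commands=[{"fingers": 1,"dx": 0,"dy": 0,"dz": 0.015,"roll": 0},{"fingers": 1,"dx": 0,"dy": 0,"dz": 0.028,"roll": 0},{"fingers": 1,"dx": 0,"dy": 0,"dz": 0.033,"roll": 0},{"fingers": 1,"dx": 0,"dy": 0,"dz": 0.037,"roll": 0},{"fingers": 1,"dx": 0,"dy": 0,"dz": 0.041,"roll": 0},{"fingers": 1,"dx": 0,"dy": 0,"dz": 0.044,"roll": 0},{"fingers": 1,"dx": 0,"dy": 0,"dz": 0.047,"roll": 0},{"fingers": 1,"dx": 0,"dy": 0,"dz": 0.047,"roll": 0}])

```text
time: 2.15
tool_pos: [0.473, -0.054, 0.0542]
tcp_rot: [2.221, 2.221, 0.0]
wrist_force: [-0.6, 0.2, 1.0]
width: 0.003
grip_force: 0.6
```

Call:
step_arm(commands=[{"fingers": 1,"dz": 0.002},{"fingers": 1,"dz": 0.004},{"fingers": 1,"dz": 0.005},{"fingers": 1,"dz": 0.005},{"fingers": 1,"dz": 0.005}])

```text
invalid input
```

Call:
step_arm(commands=[{"fingers": 1,"dx": 0,"dy": 0,"dz": 0.002,"roll": 0},{"fingers": 1,"dx": 0,"dy": 0,"dz": 0.004,"roll": 0},{"fingers": 1,"dx": 0,"dy": 0,"dz": 0.005,"roll": 0},{"fingers": 1,"dx": 0,"dy": 0,"dz": 0.005,"roll": 0},{"fingers": 1,"dx": 0,"dy": 0,"dz": 0.005,"roll": 0}])

```text
time: 2.78
tool_pos: [0.4733, -0.0541, 0.0496]
tcp_rot: [2.221, 2.221, 0.001]
wrist_force: [-0.9, 0.5, 4.4]
width: -0.002
grip_force: 2.3
```

At 4.4 N the key is past its friction and against its stop. Next I lift and go to the bar key.

Call:
step_arm(commands=[{"fingers": 1,"dx": 0,"dy": 0,"dz": -0.025,"roll": 0},{"fingers": 1,"dx": 0,"dy": 0,"dz": -0.05,"roll": 0},{"fingers": 1,"dx": 0.05,"dy": -0.006,"dz": -0.05,"roll": 0},{"fingers": 1,"dx": 0.11,"dy": -0.012,"dz": -0.05,"roll": 0},{"fingers": 1,"dx": 0.17,"dy": -0.02,"dz": -0.05,"roll": 0},{"fingers": 1,"dx": 0.23,"dy": -0.03,"dz": -0.05,"roll": 0},{"fingers": 1,"dx": 0.287,"dy": -0.036,"dz": -0.05,"roll": 0},{"fingers": 1,"dx": 0.287,"dy": -0.036,"dz": -0.05,"roll": 0}])

```text
time: 3.78
tool_pos: [0.4364, 0.2365, 0.0991]
tcp_rot: [-2.215, -2.227, -0.002]
wrist_force: [-0.3, -0.6, -0.5]
width: -0.001
grip_force: 0.0
```

```bash
cat > chk.py <<'E'
from h import *
import sys
vv,uu=np.mgrid[:384,:512]
n="scene"
p,d=read_camera(n); W=ray_pts(n,np.c_[uu.ravel(),vv.ravel()],d.ravel()).reshape(384,512,3)
cv2.imwrite(f"pics/{sys.argv[1]}.png",p)
for k,x,y in (("round",.473,-.054),("bar",.437,.231),("square",.623,.1),("green",.437,-.185)):
    m=(np.hypot(W[...,0]-x,W[...,1]-y)<.035)&(W[...,2]>.045)&(W[...,2]<.072)&(p.max(2)<70)
    zz=W[m]; 
    b=(np.hypot(W[...,0]-x,W[...,1]-y)<.06)&(W[...,2]>.036)&(W[...,2]<.044)
    r=cv2.minAreaRect((W[b][:,:2]*1000).astype(np.float32))
    print(k,m.sum(),np.percentile(zz[:,2],[60,80,90]).round(4) if m.sum() else "","box",np.round(r[0]),np.round(r[1]))
s=read_state();print(s["time"],s["tool_pos"].round(4) if hasattr(s["tool_pos"],'round') else s["tool_pos"])
E
python3 chk.py a1
```

```text
round 240 [0.0535 0.054  0.0548] box [472. -54.] [74. 72.]
bar 248 [0.0634 0.0642 0.0647] box [438. 233.] [74. 72.]
square 263 [0.064  0.0651 0.066 ] box [623. 100.] [72. 73.]
green 438 [0.0651 0.0659 0.0665] box [ 437. -184.] [73. 71.]
3.825 [0.4364 0.2345 0.0988]
```

The round key is in, with its top at about 53 mm, and its box has not moved. Now I press the bar.

Call:
step_arm(commands=[{"fingers": 1,"dx": 0,"dy": 0,"dz": 0.0,"roll": 0},{"fingers": 1,"dx": 0,"dy": 0,"dz": 0.015,"roll": 0},{"fingers": 1,"dx": 0,"dy": 0,"dz": 0.028,"roll": 0},{"fingers": 1,"dx": 0,"dy": 0,"dz": 0.033,"roll": 0},{"fingers": 1,"dx": 0,"dy": 0,"dz": 0.037,"roll": 0},{"fingers": 1,"dx": 0,"dy": 0,"dz": 0.041,"roll": 0},{"fingers": 1,"dx": 0,"dy": 0,"dz": 0.044,"roll": 0},{"fingers": 1,"dx": 0,"dy": 0,"dz": 0.046,"roll": 0}])

```text
time: 4.82
tool_pos: [0.4372, 0.2331, 0.0534]
tcp_rot: [2.221, 2.221, 0.001]
wrist_force: [-0.8, -1.8, 2.4]
width: 0.002
grip_force: 0.9
```

Call:
step_arm(commands=[{"fingers": 1,"dx": 0,"dy": 0,"dz": 0.002,"roll": 0},{"fingers": 1,"dx": 0,"dy": 0,"dz": 0.004,"roll": 0},{"fingers": 1,"dx": 0,"dy": 0,"dz": 0.004,"roll": 0},{"fingers": 1,"dx": 0,"dy": 0,"dz": 0.004,"roll": 0}])

```text
time: 5.32
tool_pos: [0.4372, 0.2331, 0.0496]
tcp_rot: [2.221, 2.221, 0.001]
wrist_force: [-1.2, -1.2, 4.4]
width: 0.0
grip_force: 2.3
```

Call:
step_arm(commands=[{"fingers": 1,"dx": 0,"dy": 0,"dz": -0.025,"roll": 0},{"fingers": 1,"dx": 0,"dy": 0,"dz": -0.05,"roll": 0},{"fingers": 1,"dx": -0.033,"dy": 0.047,"dz": -0.05,"roll": 0},{"fingers": 1,"dx": -0.066,"dy": 0.094,"dz": -0.05,"roll": 0},{"fingers": 1,"dx": -0.1,"dy": 0.14,"dz": -0.05,"roll": 0},{"fingers": 1,"dx": -0.132,"dy": 0.187,"dz": -0.05,"roll": 0},{"fingers": 1,"dx": -0.132,"dy": 0.187,"dz": -0.05,"roll": 0},{"fingers": 1,"dx": -0.132,"dy": 0.187,"dz": -0.05,"roll": 0}])

```text
time: 6.32
tool_pos: [0.6232, 0.1011, 0.0983]
tcp_rot: [-2.221, -2.219, 0.002]
wrist_force: [0.3, -0.3, 0.4]
width: 0.001
grip_force: 0.0
```

```bash
python3 chk.py a2
```

```text
round 242 [0.0532 0.054  0.0546] box [471. -54.] [74. 72.]
bar 185 [0.0529 0.0537 0.0543] box [438. 233.] [73. 72.]
square 271 [0.064  0.0651 0.0659] box [623. 100.] [73. 72.]
green 439 [0.0652 0.066  0.0666] box [ 437. -184.] [73. 71.]
6.375 [0.6227 0.1015 0.0984]
```

The round and bar keys are in and the square key is still out. Now I press the square key.

Call:
step_arm(commands=[{"fingers": 1,"dx": 0,"dy": 0,"dz": 0.0,"roll": 0},{"fingers": 1,"dx": 0,"dy": 0,"dz": 0.015,"roll": 0},{"fingers": 1,"dx": 0,"dy": 0,"dz": 0.028,"roll": 0},{"fingers": 1,"dx": 0,"dy": 0,"dz": 0.033,"roll": 0},{"fingers": 1,"dx": 0,"dy": 0,"dz": 0.037,"roll": 0},{"fingers": 1,"dx": 0,"dy": 0,"dz": 0.041,"roll": 0},{"fingers": 1,"dx": 0,"dy": 0,"dz": 0.044,"roll": 0},{"fingers": 1,"dx": 0,"dy": 0,"dz": 0.046,"roll": 0}])

```text
time: 7.38
tool_pos: [0.6241, 0.101, 0.0534]
tcp_rot: [2.221, 2.221, 0.0]
wrist_force: [-2.0, -0.5, 2.0]
width: -0.0
grip_force: 0.9
```

Call:
step_arm(commands=[{"fingers": 1,"dx": 0,"dy": 0,"dz": 0.002,"roll": 0},{"fingers": 1,"dx": 0,"dy": 0,"dz": 0.004,"roll": 0},{"fingers": 1,"dx": 0,"dy": 0,"dz": 0.004,"roll": 0},{"fingers": 1,"dx": 0,"dy": 0,"dz": 0.004,"roll": 0}])

```text
time: 7.88
tool_pos: [0.6241, 0.101, 0.0497]
tcp_rot: [2.221, 2.221, 0.0]
wrist_force: [-2.1, -0.8, 4.3]
width: 0.003
grip_force: 2.3
```

Call:
step_arm(commands=[{"fingers": 1,"dx": 0,"dy": 0,"dz": -0.03,"roll": 0},{"fingers": 1,"dx": 0,"dy": 0,"dz": -0.08,"roll": 0},{"fingers": 1,"dx": 0,"dy": 0,"dz": -0.13,"roll": 0},{"fingers": 1,"dx": 0,"dy": 0,"dz": -0.15,"roll": 0},{"fingers": 1,"dx": 0,"dy": 0,"dz": -0.15,"roll": 0},{"fingers": 1,"dx": 0,"dy": 0,"dz": -0.15,"roll": 0}])

```text
time: 8.62
tool_pos: [0.6226, 0.1008, 0.1966]
tcp_rot: [-2.22, -2.22, 0.005]
wrist_force: [-0.7, 0.1, -0.3]
width: -0.0
grip_force: 0.0
```

```bash
python3 chk.py a3
```

```text
round 240 [0.0533 0.054  0.0547] box [472. -54.] [74. 72.]
bar 186 [0.0531 0.054  0.0548] box [437. 233.] [74. 71.]
square 197 [0.0533 0.0541 0.0548] box [622. 101.] [75. 74.]
green 434 [0.0653 0.0662 0.0667] box [ 437. -184.] [73. 72.]
8.675 [0.6223 0.1008 0.1962]
```

View pics/a3.png

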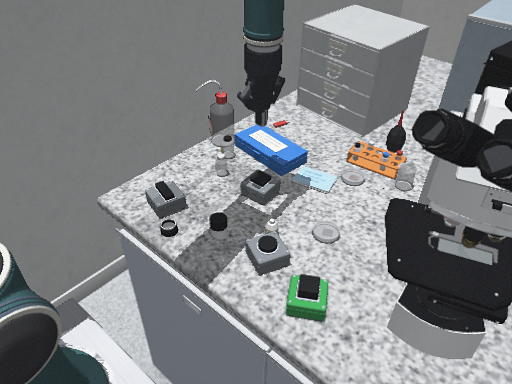

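The picture shows all three keys sunk, at (165,189), (261,178) and (267,244). Nothing else has moved, and the arm is clear.

```bash
python3 -c "
from workcell import *
print(finish_job())"
```

```text
the job is handed in; nothing more can be done
None
```

I pressed the round, bar and square keys fully in, in that order, with no box or bystander visibly moved, and handed the job in at about 8.7 s; the hand-in gave back no verdict.

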